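Slide the coaster out to its painted band

ROBOT

A 7-joint arm with a two-finger parallel gripper is mounted at the origin on the work surface. World frame = base frame: x ahead of the robot, y to its left, z up, the work surface at z = 0. Lengths are in m, angles in degrees, forces in N, time in s.
With the tool pointing down it reaches from about 0.425 to 0.875 m from the base axis. Payload 4.7 kg.
Tool frame: the origin (TCP) lies at the very end of the fingers, on their centre line; the grasp point (between the pads) lies 19 mm behind it; y points along the fingers, z is the direction in which the jaws open and shut, and the axes are right-handed (so a half turn about y gives the same grasp; the last joint's range is limited). The gripper opens to 87 mm and grips with 3 to 60 N. Pads are 19 mm wide; open, the fingers measure 117 mm over their backs; the gripper's body (75 mm by 190 mm) begins 51 mm behind the grasp point.
Start: joints at [72.027, 18.392, -4.016, 83.108, 1.295, 78.541, -3.26], TCP at [0.209, -0.615, 0.223] pointing down, gripper open.
Joint ranges: [-163.93, 163.93], [-17.29, 119.83], [-79.2, 71.16], [3.27, 140.29], [-89.18, 269.18], [5.43, 117.66], [-154.24, 154.24]. Speed limits (degrees/s): [147.25, 147.25, 180, 180, 180, 180, 180].

INTERFACE

Orientations are given as [roll, pitch, yaw] about the fixed x, y, z axes, in that order (R = Rz(yaw) Ry(pitch) Rx(roll)).
In Python, from cell import env gives the robot as it stands.
- The arm moves only by the shell command python3 -m pendant 'ROWS' [FORCE]. ROWS is JSON, one flat list of numbers, 7 for each row, row after row: the shift along the world's x, y, z in units of 40 mm (1.0 is 40 mm), then the turn, a rotation vector about the world's x, y, z in units of 10 degrees (1.0 is 10 degrees), then the finger opening in mm, from 0 to 87. In form: [x, y, z, wx, wy, wz, jaw, x, y, z, wx, wy, wz, jaw, ...]. A call has 1 to 10 rows; each row shifts and turns the commanded pose from where the row before left it; what a row does not reach is not made up. A row lasts 1/8 s, in which the tool goes at most 62.5 mm and 10.7 degrees, less where a joint would pass 70% of its speed; a pose out of reach is approached as far as the arm can. A call is refused whole if a number of a shift passes 1 or a number of a turn 1, either way. A call with a gripper value outside its range is refused whole. The fingers move at their own pace and stop on an object; FORCE is the grip in N (left out, the last holds). Time passes only in rows, so rows that do not move let the fingers close. It gives the time, the measured TCP pose, the force and the opening at its end, in the units of the state.
- env.get_obs(): the state, without advancing time (a new reading comes with each control period).
- env.read_camera(name): name is "scene" or "top" or "wrist"; returns a dict with "image" (420x560x3 uint8, red, green, blue), "fx", "fy", "cx", "cy" (pixels), "k1" (the pictures are not rectified: a ray, as slopes to the right and down, at radius r is drawn at 1 + k1 r^2 times it, then the intrinsics apply), "cam_to_world" (4x4, takes a point from camera to world coordinates). Camera axes: x right, y up, looking along -z (the intrinsics and any distortion apply to the point x, -y, -z); pixel columns grow to the right and rows downward; lengths in m; the calibration is good to about 2 mm. A picture is of the moment at which its call begins. There is no depth.
- env.sign_off(): hands the job in, once; it reports no verdict.
The state is a dict: "time_s": time; "qpos": joint angles; "joint_velocities": joint speeds; "effort": joint torques, N m; "tool_pos": TCP position; "tool_rot": TCP orientation; "force": force on the tool from outside, world axes, zero at the start; "wrist_torque": the same for the moment, N m; "grip_width": finger opening in m.
Only numpy, scipy, OpenCV 4.12 (cv2) and the standard library are available. Lean on these libraries where they do the work, as an engineer would, in place of code of your own. Each camera call takes 0.05 s, during which the arm holds its last target.

TASK

Slide the walnut coaster flat across the lap tray towards the tray's open edge (the one facing the room, away from the robot) until just its yellow painted band hangs out over that edge, square with it, so that someone in the room can take it by the band. Only push or drag it with the fingers: never lift it or let it tip off the tray, and leave the cup, jar, wrist rest and laptop stand where they are. Finish clear of everything.

Things in the scene. Friction and masses are not known exactly. Their poses are not given: they have to be found in the camera images.
- coaster: flat walnut coaster, 110 mm (x) x 100 mm (y) x 8 mm thick, about 0.12 kg (varies by some tens of per cent), dark brown with a 30 mm wide band painted yellow right across its +x end; lies loose and flat on the tray, slides with ordinary friction and stays where it is left. Origin at the centre of its underside; x points to the yellow end, z up. It starts turned up to about 0.35 rad from square with the tray, the yellow end nearer the open edge
- line_left (a point): point on the coaster: the +y end of the border line between brown and yellow, on the top face (25 mm along x, 50 mm along y, 8 mm up from the coaster's origin); axes as the coaster's
- line_right (a point): point on the coaster: the -y end of the same border line (25 mm along x, -50 mm along y, 8 mm up); axes as the coaster's
- tray: birch plywood lap tray, 340 mm (x) x 620 mm (y), standing firm on the tiled ledge (it does not move). Origin at the centre of its footprint on the ledge; x points to its open edge, away from the robot. The flat top lies 60 mm above the origin; rims 10 mm thick rise 12 mm above the top along both sides and the edge nearest the robot; the edge at x = +170 mm has no rim
- tray_edge (a point): middle of the tray's open edge, on the top face (170 mm along x and 60 mm up from the tray's origin); x points outwards over the edge, y along the edge, z up
- teacup: white ceramic teacup standing on the tray, 76 mm across, 58 mm high, with a handle reaching about 70 mm from its axis, roughly towards the open edge; origin at the centre of its foot. Beside the coaster's way, to the left or the right
- jar: squat glass jar with a black twist cap standing on the tray, 74 mm across, 61 mm high; origin at the centre of its foot. On the other side of the coaster's way from the teacup
- wrist_rest: blue hard silicone wrist rest, 150 x 60 x 16 mm, lying along x near one side of the tray; origin at the centre of its underside
- laptop_stand: folded aluminium laptop stand, 230 x 42 x 32 mm, lying along x near the other side of the tray; origin at the centre of its underside

How it is judged:
By the outcome, as a careful person would: the job done as asked, in the order asked, and still so for the second after the job is handed in, with the robot touching nothing.
It also fails if it takes over 42 s, if anything falls off the work surface, if the arm or the gripper's body presses on something with over 40 N, if the wrist force passes 120 N, or if a joint passes its speed limit or range.

## Working session

There is one attempt and no reset: what is moved stays moved. The work goes in short steps, Python scripts to look and compute and a shell command to move; the robot and the scene stay as the last step left them, time stands still between calls to the robot, and variables do not carry over. Pictures are saved under pics/ and viewed, and the job is handed in when it is done.

```bash
mkdir -p pics; ls; cat > h.py <<'E'
import numpy as np, cv2
from cell import env
def grab(n,f):
    c=env.read_camera(n); cv2.imwrite('pics/'+f,c['image'][:,:,::-1]); return c
def ray(c,u,v):
    K=np.array([[c['fx'],0,c['cx']],[0,c['fy'],c['cy']],[0,0,1.]])
    xd=(u-c['cx'])/c['fx']; yd=(v-c['cy'])/c['fy']
    x,y=xd,yd
    for _ in range(30):
        s=1+c['k1']*(x*x+y*y); x,y=xd/s,yd/s
    T=np.array(c['cam_to_world']); return T[:3,3],T[:3,:3]@np.array([x,-y,-1.])
def onplane(c,u,v,z):
    o,d=ray(c,u,v); return o+d*(z-o[2])/d[2]
def proj(c,p):
    T=np.array(c['cam_to_world']); q=T[:3,:3].T@(np.array(p)-T[:3,3]); x,y=q[0]/-q[2],-q[1]/-q[2]
    s=1+c['k1']*(x*x+y*y); return c['fx']*x*s+c['cx'],c['fy']*y*s+c['cy']
E
python3 - <<'E'
from h import *
for n in ['scene','top','wrist']:
    c=grab(n,n+'0.png'); print(n,np.round(c['cam_to_world'],3).tolist(),c['fx'],c['k1'])
o=env.get_obs(); print(o)
E
```

```text
pics
scene [[0.042, -0.731, 0.681, 1.256], [0.999, 0.043, -0.015, 0.021], [-0.018, 0.681, 0.732, 0.818], [0.0, 0.0, 0.0, 1.0]] 525.1372210668821 -0.1374148041274561
top [[0.013, 1.0, -0.02, 0.52], [-1.0, 0.013, 0.009, 0.038], [0.009, 0.02, 1.0, 1.086], [0.0, 0.0, 0.0, 1.0]] 410.91543200940566 -0.03999647598481545
wrist [[0.323, 0.917, 0.233, 0.272], [-0.946, 0.314, 0.077, -0.594], [-0.002, -0.245, 0.969, 0.384], [0.0, 0.0, 0.0, 1.0]] 326.92396220922046 -0.05662676524068715
{'time_s': 0.15, 'qpos': array([72.02530503, 18.43043385, -4.01563869, 83.15837318,  1.29357744,
       78.53955686, -3.26045017]), 'joint_velocities': array([-0.02391619, -0.12549891, -0.04830802, -0.23608901,  0.02940008,
       -0.00560601,  0.10542634]), 'effort': array([-3.69085899e-05, -4.91793644e+01, -4.04555351e-01, -3.12881398e+01,
       -6.39178860e-02,  4.03457182e-02,  8.86568250e-05]), 'tool_pos': array([ 0.20911962, -0.61501216,  0.22170409]), 'tool_rot': array([-9.00832286e+01, -3.52545191e-03, -1.61216552e+02]), 'force': array([0.63978222, 0.84566919, 0.16265168]), 'wrist_torque': array([-0.02877579,  0.01291274,  0.02701084]), 'grip_width': 0.08700295650428923}
```

View pics/top0.png

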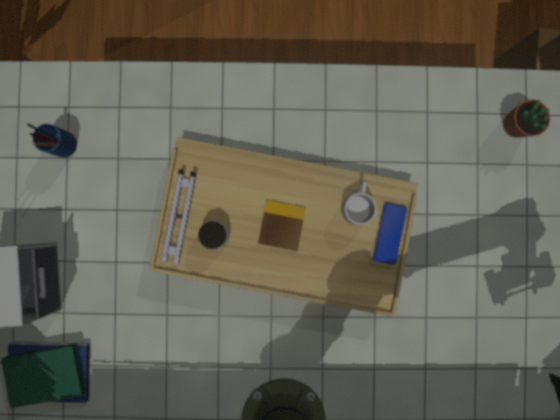

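View pics/scene0.png

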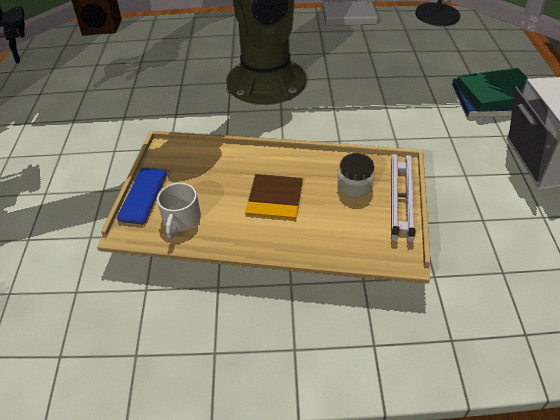

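The top view shows the coaster at about (283,225) with its yellow end towards the open edge, which runs from (178,140) to (415,183). The jar is at (213,235) and the cup at (359,208). The scene view agrees. Next I'll measure these.

```bash
cat >> h.py <<'E'
def yellow(im):
    h=cv2.cvtColor(im,cv2.COLOR_RGB2HSV); m=((h[...,0]>18)&(h[...,0]<32)&(h[...,1]>225)&(h[...,2]>60)).astype(np.uint8)
    return big(m)
def big(m):
    n,l,s,_=cv2.connectedComponentsWithStats(m); 
    return (l==1+np.argmax(s[1:,4])).astype(np.uint8)
E
python3 - <<'E'
from h import *
for n in ['scene','top']:
    c=env.read_camera(n); im=c['image']; h=cv2.cvtColor(im,cv2.COLOR_RGB2HSV)
    pts=[(270,208),(275,188),(300,240)] if n=='scene' else [(285,210),(280,233),(240,180)]
    for p in pts: print(n,p,h[p[1],p[0]],im[p[1],p[0]])
    x,y,w,hh=(230,160,90,120) if n=='scene' else (245,140,75,120)
    cv2.imwrite(f'pics/{n}_z.png',cv2.resize(im[y:y+hh,x:x+w,::-1],None,fx=5,fy=5,interpolation=0))
E
```

```text
scene (270, 208) [ 21 255 201] [201 144   0]
scene (275, 188) [ 14 178  79] [79 50 24]
scene (300, 240) [ 19 128 197] [197 160  98]
top (285, 210) [ 23 207 139] [139 111  26]
top (280, 233) [ 16 136  71] [71 53 33]
top (240, 180) [ 21  96 135] [135 120  84]
```

View pics/scene_z.png

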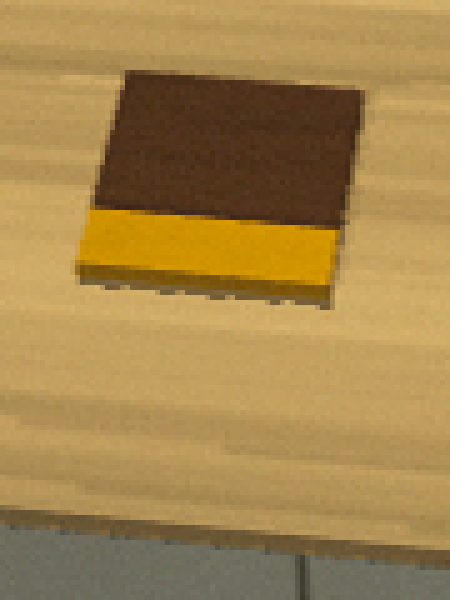

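View pics/top_z.png

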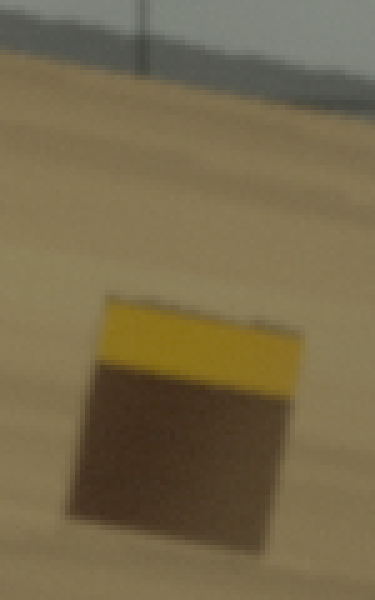

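```bash
cat >> h.py <<'E'
def linefit(P):
    P=np.array(P); vx,vy,x,y=cv2.fitLine(P.astype(np.float32),cv2.DIST_HUBER,0,0.01,0.01).ravel(); return np.array([vx,vy]),np.array([x,y])
def edge(c,n,skip=None):
    im=c['image'].astype(float).sum(2)/3; pts=[]
    h=cv2.cvtColor(c['image'],cv2.COLOR_RGB2HSV)[...,1].astype(float)
    us=range(150,405) if n=='scene' else range(195,405)
    for u in us:
        if n=='scene':
            p0=(252+(u-130)*(275-252)/(400-130.)); lo=int(p0-14); g=np.diff(cv2.GaussianBlur(im,(3,3),0)[lo:lo+26,u]); k=np.argmin(g) # first strong drop
        else:
            p0=141+(u-178)*(183-141)/(415-178.); lo=int(p0-10); g=np.diff(cv2.GaussianBlur(h,(3,3),0)[lo:lo+22,u]); k=np.argmax(g)
        if 0<k<len(g)-1:
            d=g[k-1]-2*g[k]+g[k+1]; k=k+(0.5*(g[k-1]-g[k+1])/d if d else 0)
        if skip and skip[0]<u<skip[1]: continue
        pts.append((u,lo+k+.5))
    pts=np.array(pts); w=np.array([onplane(c,u,v,.06)[:2] for u,v in pts])
    for _ in range(4):
        d,p=linefit(w); nn=np.array([-d[1],d[0]]); r=(w-p)@nn; w=w[abs(r)<max(.002,1.5*np.median(abs(r)))]
    if d[1]<0:d=-d
    nn=np.array([d[1],-d[0]]) # outward (+x)
    if nn[0]<0: nn=-nn
    return nn,float(nn@p),len(w),float(np.std((w-p)@nn)),p
def border(c,n):
    h=cv2.cvtColor(c['image'],cv2.COLOR_RGB2HSV); y=big(((h[...,0]>17)&(h[...,0]<32)&(h[...,1]>(235 if n=='scene' else 165))&(h[...,2]>60)).astype(np.uint8))
    b=cv2.dilate(y,np.ones((5,5)))
    dark=((h[...,2]<(110 if n=='scene' else 95))&(h[...,1]>80)&(h[...,0]<30)).astype(np.uint8)
    return y,dark
E
python3 - <<'E'
from h import *
for n in ['scene','top']:
    c=env.read_camera(n); print(n,edge(c,n))
    y,d=border(c,n)
    roi=np.zeros_like(d); 
    if n=='scene': roi[165:228,235:310]=1
    else: roi[195:255,250:312]=1
    d=big(d*roi)
    print(y.sum(),d.sum())
    for nm,m in (('yel',y),('brn',d)):
        q=cv2.findContours(m,0,1)[0]; q=max(q,key=len)
        box=cv2.boxPoints(cv2.minAreaRect(q)); 
        # world-plane rectangle
        w=np.array([onplane(c,u,v,.068)[:2] for u,v in q[:,0]],np.float32)*1000
        r=cv2.minAreaRect(w); print(nm,np.round(r[0],1),np.round(r[1],1),round(r[2],1)); print(np.round(cv2.boxPoints(r),1).tolist())
E
```

```text
scene (array([ 0.9847325 , -0.17407435], dtype=float32), 0.6744408011436462, 252, 0.00018962099300318702, array([0.6873023 , 0.01360397], dtype=float32))
587 1359
yel [557.2   5.5] [98.8 35.5] 79.1
[[530.4000244140625, -39.70000076293945], [565.2999877929688, -46.29999923706055], [583.9000244140625, 50.70000076293945], [549.0, 57.400001525878906]]
brn [500.2  16.5] [99.8 79.3] 79.7
[[452.20001220703125, -25.5], [530.2999877929688, -39.70000076293945], [548.0999755859375, 58.5], [470.1000061035156, 72.69999694824219]]
top (array([ 0.9846411 , -0.17459096], dtype=float32), 0.6727839708328247, 210, 0.00028883428520655316, array([0.68507874, 0.0101536 ], dtype=float32))
484 1220
yel [550.8   6.8] [95.9 32.6] 79.4
[[525.9000244140625, -37.29999923706055], [558.0, -43.29999923706055], [575.5999755859375, 50.900001525878906], [543.5, 56.900001525878906]]
brn [498.6  16.8] [97.9 77.4] 80.0
[[452.0, -24.700000762939453], [528.2000122070312, -38.099998474121094], [545.2000122070312, 58.29999923706055], [468.8999938964844, 71.69999694824219]]
```

```bash
python3 -m pendant '[1,0.8,0,0,0,-0.288,60, 1,1,0,0,0,-0.288,60, 1,1,0,0,0,-0.288,60, 1,1,0,0,0,-0.288,60, 1,1,0,0,0,-0.288,60, 0.8,1,0,0,0,-0.288,60, 0,1,0,0,0,-0.288,60, 0,1,0,0,0,-0.288,60, 0,1,0,0,0,-0.288,60, 0,1,0,0,0,-0.288,60]'
```

```text
time_s: 1.6
tool_pos: [0.4412, -0.2221, 0.2227]
tool_rot: [-90.0, 0.0, 169.9]
force: [0.2, 0.6, -0.0]
grip_width: 0.0601
```

```bash
python3 -m pendant '[0,1,0,0,0,0,60, 0,1,0,0,0,0,60, 0,1,0,0,0,0,60, 0,1,0,0,0,0,60, 0,1,0,0,0,0,60, 0,1,0,0,0,0,60, 0,0.2,-1,0,0,0,60, 0,0,-1,0,0,0,60, 0,0,0,0,0,0,60]'
python3 - <<'E'
from h import *
o=env.get_obs(); print(o['tool_pos'],o['tool_rot'],o['qpos'])
grab('wrist','w1.png'); grab('scene','s1.png')
E
```

```text
time_s: 2.72
tool_pos: [0.4388, 0.0247, 0.1404]
tool_rot: [-90.0, -0.3, 170.0]
force: [-1.1, -0.3, 0.2]
grip_width: 0.0598
[0.43878089 0.02465809 0.14037394] [-89.96414821  -0.33431529 170.01928288] [  30.21782733   -2.80452878  -35.5433066   116.2058328    -1.83676381
   66.41965411 -104.52903745]
```

View pics/w1.png

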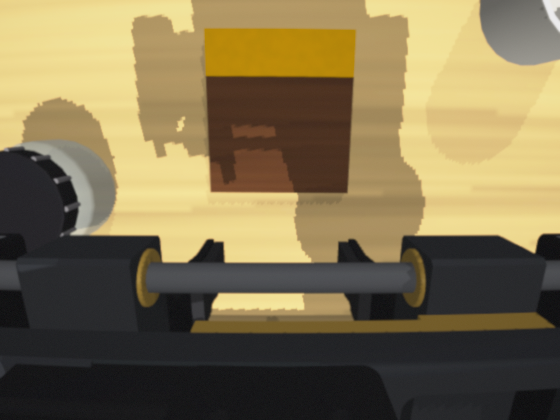

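View pics/s1.png

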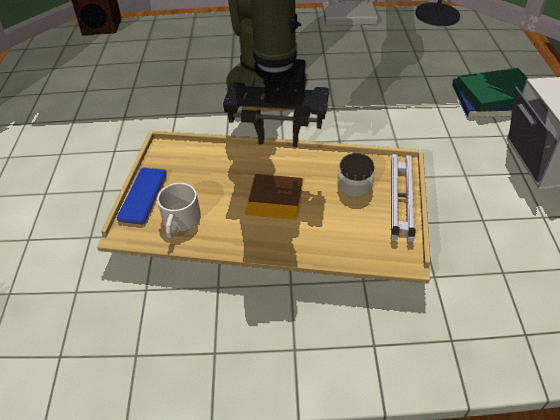

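The wrist view shows both fingers just behind the coaster's rear edge (row 192) and parallel to it, and the path ahead is clear. I'll descend behind the coaster.

```bash
python3 -m pendant '[0,0.05,-0.8,0,0,0,60, 0,0,-0.8,0,0,0,60, 0,0,-0.2,0,0,0,60, 0,0,0,0,0,0,60, 0,0,0,0,0,0,60]'; python3 -c "
from h import *
o=env.get_obs(); print(o['tool_pos'],o['tool_rot'],o['force'])"
```

```text
time_s: 3.45
tool_pos: [0.4427, 0.0265, 0.0722]
tool_rot: [-90.0, 0.2, 170.0]
force: [-0.2, 0.2, 0.1]
grip_width: 0.06
[0.44271692 0.02652184 0.07221967] [-9.00080339e+01  1.63284734e-01  1.69962226e+02] [-0.18732784  0.20609218  0.12519899]
```

```bash
python3 -m pendant '[0,0,-0.21,0,0,0,60, 0,0,0,0,0,0,60, 0.12,-0.02,0,0,0,0,60, 0,0,0,0,0,0,60]'; python3 -c "
from h import *
o=env.get_obs(); print(o['tool_pos'],o['tool_rot'],o['force']); grab('wrist','w2.png'); grab('scene','s2.png')"
```

```text
time_s: 3.95
tool_pos: [0.4467, 0.0258, 0.0624]
tool_rot: [-90.0, 0.0, 170.0]
force: [-0.1, 0.1, 1.3]
grip_width: 0.0602
[0.44667768 0.02577038 0.06238165] [-9.00167677e+01  2.75643104e-02  1.69975127e+02] [-0.0654244   0.06825074  1.33302901]
```

View pics/w2.png

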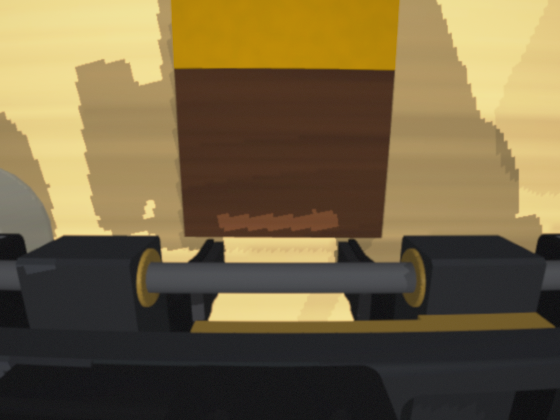

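```bash
python3 -m pendant '[0.1,-0.018,0.025,0,0,0,60, 0.246,-0.0435,0,0,0,0,60, 0.246,-0.0435,0,0,0,0,60, 0.246,-0.0435,0,0,0,0,60, 0.246,-0.0435,0,0,0,0,60, 0.246,-0.0435,0,0,0,0,60, 0.123,-0.022,0,0,0,0,60, 0,0,0,0,0,0,60]'; python3 -c "
from h import *
o=env.get_obs(); print(o['tool_pos'],o['tool_rot'],o['force']); grab('wrist','w3.png'); grab('scene','s3.png')"
```

```text
time_s: 5.05
tool_pos: [0.5046, 0.0155, 0.0631]
tool_rot: [-90.0, 0.0, 170.0]
force: [0.1, 0.4, -0.5]
grip_width: 0.0599
[0.50459226 0.01551043 0.06312505] [-9.00144261e+01  8.98854653e-03  1.69983419e+02] [ 0.13186621  0.44645176 -0.45194475]
```

View pics/w3.png

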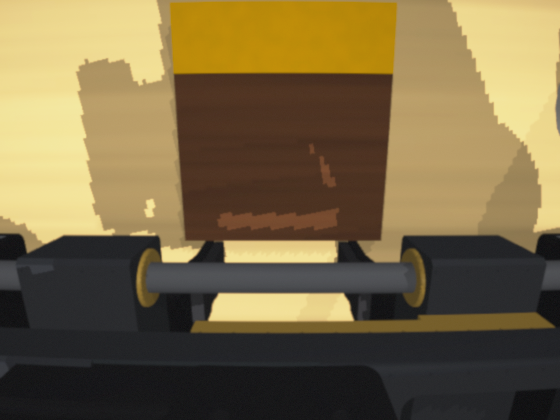

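View pics/s3.png

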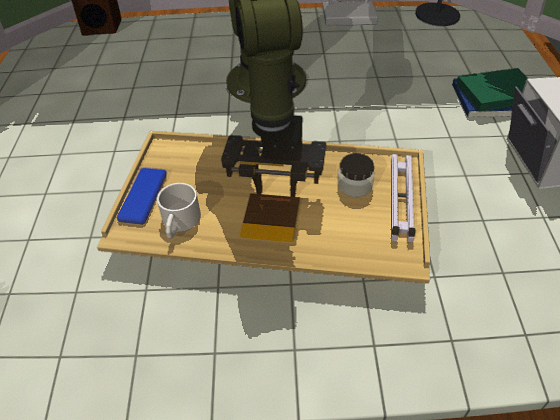

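The coaster is moving with both fingers in contact behind it, and it's still square to them. I'll measure the line-to-edge distance in the scene view.

```bash
cat > meas.py <<'E'
from h import *
def bl(c,n,z=.068):
    # border line brown->yellow: yellow-ness step scanned along columns below/above the yellow blob
    im=c['image'].astype(float); h=cv2.cvtColor(c['image'],cv2.COLOR_RGB2HSV)
    y=big(((h[...,0]>17)&(h[...,0]<32)&(h[...,1]>(235 if n!='top' else 165))&(h[...,2]>40)).astype(np.uint8))
    f=(im[...,0]+im[...,1]-2*im[...,2]); f=cv2.GaussianBlur(f,(3,3),0)
    us=np.where(y.any(0))[0]; u0,u1=us[0],us[-1]; pts=[]
    for u in range(u0+3,u1-2):
        v=np.where(y[:,u])[0]
        b=v[0] if n=='scene' else v[-1]
        g=np.diff(f[b-6:b+7,u]); g=g if n=='scene' else -g
        k=int(np.argmax(g))
        if 0<k<len(g)-1:
            d=g[k-1]-2*g[k]+g[k+1]; s=.5*(g[k-1]-g[k+1])/d if d else 0
            pts.append((u,b-6+k+.5+s))
    w=np.array([onplane(c,u,v,z)[:2] for u,v in pts])
    for _ in range(3):
        d,p=linefit(w); nn=np.array([d[1],-d[0]]); nn=nn if nn[0]>0 else -nn
        r=(w-p)@nn; w=w[abs(r)<max(.0006,2*np.median(abs(r)))]
    return nn,p,len(w),np.std((w-p)@nn),y.sum()
if __name__=='__main__':
    N=np.array([.98469,-.17433])
    for n,e in (('scene',.67444),('top',.67278),('wrist',None)):
        try:
            c=env.read_camera(n); nn,p,k,s,a=bl(c,n)
            print(n,'yaw',np.degrees(np.arctan2(nn[1],nn[0])).round(2),'p',p.round(4),'n.p',(N@p).round(4),k,round(s*1e3,2),a,'gap mm',None if e is None else ((e-N@p)*1e3).round(1))
        except Exception as x: print(n,x)
    o=env.get_obs(); t=o['tool_pos']; print(t.round(4),'tool n',(N@t[:2]).round(4))
E
python3 meas.py
```

```text
scene yaw -10.06 p [ 0.5958 -0.001 ] n.p 0.5869 48 0.21 486 gap mm 87.6
top yaw -9.86 p [0.5952 0.009 ] n.p 0.5845 34 0.22 462 gap mm 88.3
wrist yaw -10.0 p [ 0.5935 -0.0038] n.p 0.5851 219 0.03 15892 gap mm None
[0.504  0.0155 0.0632] tool n 0.4936
```

```bash
python3 -m pendant '[0.246,-0.0435,0,0,0,0,60, 0.246,-0.0435,0,0,0,0,60, 0.246,-0.0435,0,0,0,0,60, 0.246,-0.0435,0,0,0,0,60, 0.246,-0.0435,0,0,0,0,60, 0.246,-0.0435,0,0,0,0,60, 0.246,-0.0435,0,0,0,0,60, 0.123,-0.022,0,0,0,0,60, 0,0,0,0,0,0,60, 0,0,0,0,0,0,60]'; python3 meas.py; python3 -c "
from h import *
grab('wrist','w4.png'); grab('scene','s4.png')"
```

```text
time_s: 6.55
tool_pos: [0.5779, 0.0025, 0.0632]
tool_rot: [-90.0, 0.0, 170.0]
force: [-0.0, 0.1, -0.4]
grip_width: 0.0597
scene yaw -10.49 p [ 0.6688 -0.0187] n.p 0.6618 18 0.24 75 gap mm 12.6
top yaw 11.48 p [ 0.6732 -0.0139] n.p 0.6653 16 0.3 264 gap mm 7.5
wrist yaw -9.97 p [ 0.6658 -0.0259] n.p 0.6601 219 0.03 15815 gap mm None
[0.5778 0.0024 0.0633] tool n 0.5686
```

View pics/w4.png

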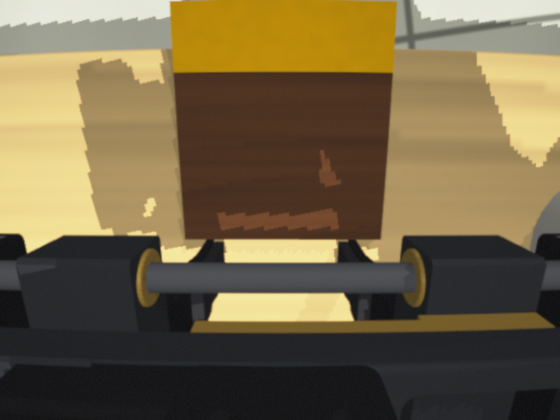

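View pics/s4.png

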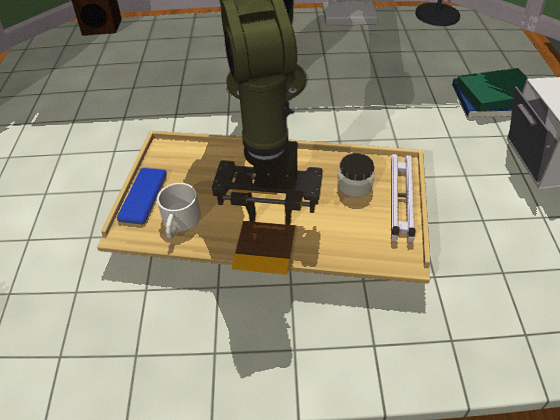

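The wrist view now shows both the tray edge (row ~50, either side) and the colour line (row 72). I'll measure both in that picture.

```bash
cat > wm.py <<'E'
from meas import *
c=env.read_camera('wrist'); im=c['image']; S=cv2.GaussianBlur(cv2.cvtColor(im,cv2.COLOR_RGB2HSV)[...,1].astype(float),(3,3),0)
pts=[]
nn,p,k,s,a=bl(c,'wrist')
for u in list(range(90,160))+list(range(405,540)):
    ws=[proj(c,(*(np.array([.68]) ),0,0.06))]
    # search around predicted edge (n.x=.6735)
    o=None
    for v in range(5,130):
        w=onplane(c,u,v,.06)[:2]@np.array([.98469,-.17433])
        if w<.6735: o=v;break
    if o is None or o<8: continue
    lo=o-8 if o>=8 else 0
    g=np.diff(S[lo:o+9,u]); k2=int(np.argmax(g))
    if 0<k2<len(g)-1 and g[k2]>15:
        d=g[k2-1]-2*g[k2]+g[k2+1]; pts.append((u,lo+k2+.5+(.5*(g[k2-1]-g[k2+1])/d if d else 0)))
w=np.array([onplane(c,u,v,.06)[:2] for u,v in pts])
for _ in range(4):
    d,q=linefit(w); m=np.array([d[1],-d[0]]); m=m if m[0]>0 else -m
    r=(w-q)@m; w=w[abs(r)<max(.0006,2*np.median(abs(r)))]
print('edge yaw',np.degrees(np.arctan2(m[1],m[0])).round(2),'off',(m@q).round(4),len(w),'sd mm',(np.std((w-q)@m)*1e3).round(2))
print('border yaw',np.degrees(np.arctan2(nn[1],nn[0])).round(2),'gap mm',((m@(q-p))*1e3).round(2))
E
python3 wm.py; python3 - <<'E'
from h import *
im=env.read_camera('scene')['image']; cv2.imwrite('pics/s4z.png',cv2.resize(im[215:285,215:315,::-1],None,fx=7,fy=7,interpolation=0))
E
```

```text
edge yaw -9.98 off 0.6725 205 sd mm 0.05
border yaw -9.97 gap mm 12.35
```

View pics/s4z.png

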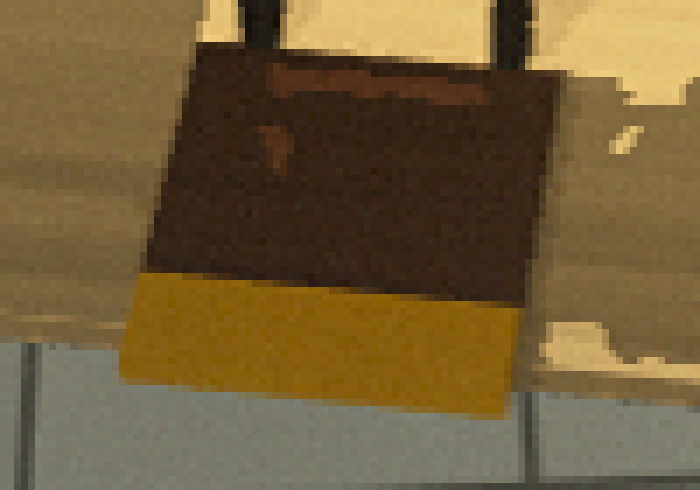

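```bash
python3 -m pendant '[0.123,-0.022,0,0,0,0,60, 0.123,-0.022,0,0,0,0,60, 0,0,0,0,0,0,60, 0,0,0,0,0,0,60]'; python3 wm.py; python3 meas.py
```

```text
time_s: 7.4
tool_pos: [0.5879, 0.0007, 0.0631]
tool_rot: [-90.0, -0.0, 170.0]
force: [0.6, -0.1, 0.0]
grip_width: 0.0597
edge yaw -9.95 off 0.6726 205 sd mm 0.05
border yaw -9.98 gap mm 2.51
scene yaw -9.45 p [ 0.6761 -0.0335] n.p 0.6716 19 0.22 72 gap mm 2.9
top yaw 12.94 p [ 0.6879 -0.0133] n.p 0.6797 20 0.19 211 gap mm -6.9
wrist yaw -10.04 p [ 0.6776 -0.0158] n.p 0.67 218 0.03 15511 gap mm None
[0.5878 0.0007 0.0632] tool n 0.5787
```

```bash
python3 -m pendant '[0.03,-0.005,0,0,0,0,60, 0.032,-0.006,0,0,0,0,60, 0,0,0,0,0,0,60, 0,0,0,0,0,0,60]'; python3 wm.py
```

```text
time_s: 8.1
tool_pos: [0.5903, 0.0002, 0.0632]
tool_rot: [-90.0, 0.0, 170.0]
force: [0.9, -0.6, -0.3]
grip_width: 0.0597
edge yaw -9.96 off 0.6726 205 sd mm 0.05
border yaw -9.97 gap mm 1.0
```

```bash
for i in 1 2 3; do python3 wm.py; done; python3 - <<'E'
from meas import *
c=grab('wrist','w5.png'); print(bl(c,'wrist')); print(env.get_obs()['tool_pos'])
c=grab('scene','s5.png'); cv2.imwrite('pics/s5z.png',cv2.resize(c['image'][215:285,215:315,::-1],None,fx=7,fy=7,interpolation=0))
E
```

```text
edge yaw -9.96 off 0.6726 205 sd mm 0.05
border yaw -9.98 gap mm 1.0
edge yaw -9.96 off 0.6726 205 sd mm 0.05
border yaw -9.97 gap mm 1.0
edge yaw -9.96 off 0.6726 205 sd mm 0.05
border yaw -9.97 gap mm 1.01
(array([ 0.9848823 , -0.17322487], dtype=float32), array([ 0.67759097, -0.02434307], dtype=float32), 217, np.float64(1.0995123448612532e-05), np.uint64(15581))
[5.90331258e-01 2.51344755e-04 6.32055783e-02]
```

View pics/w5.png

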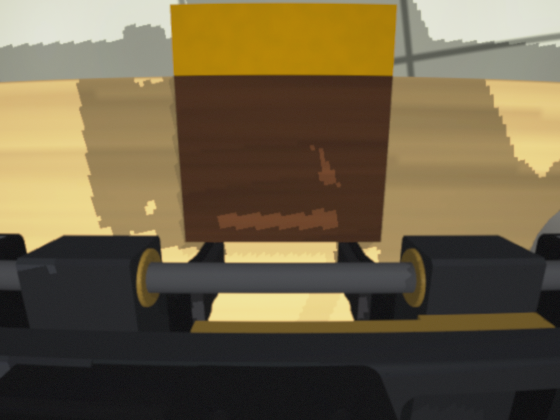

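View pics/s5z.png

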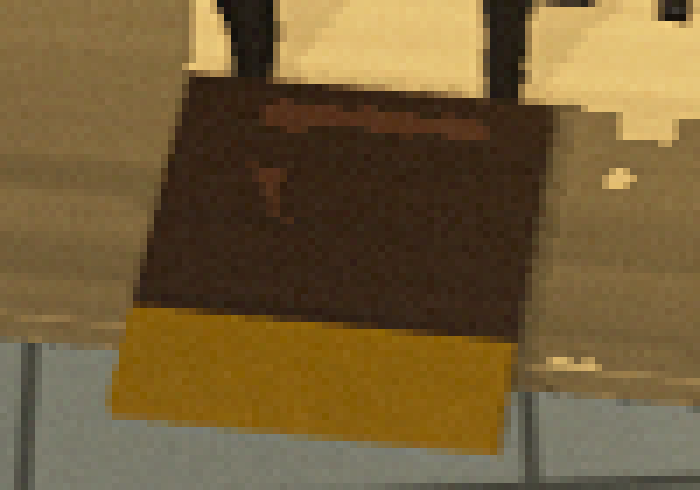

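```bash
cat > sm.py <<'E'
from h import *
c=env.read_camera('scene'); im=c['image']; h=cv2.cvtColor(im,cv2.COLOR_RGB2HSV)
roi=np.zeros(h.shape[:2],np.uint8); roi[225:295,215:315]=1
y=big(((h[...,0]>17)&(h[...,0]<32)&(h[...,1]>200)&(h[...,2]>95)).astype(np.uint8)*roi)
f=cv2.GaussianBlur(im[...,1].astype(float),(3,3),0); pts=[]
us=np.where(y.any(0))[0]
for u in range(us[0]+4,us[-1]-3):
    b=np.where(y[:,u])[0][0]; g=np.diff(f[b-5:b+5,u]); k=int(np.argmax(g))
    if 0<k<len(g)-1:
        d=g[k-1]-2*g[k]+g[k+1]; pts.append((u,b-5+k+.5+.5*(g[k-1]-g[k+1])/d))
w=np.array([onplane(c,u,v,.068)[:2] for u,v in pts]); 
for _ in range(3):
    d,p=linefit(w); m=np.array([d[1],-d[0]]); m=m if m[0]>0 else -m; r=(w-p)@m; w=w[abs(r)<max(.001,2*np.median(abs(r)))]
N=np.array([.98469,-.17433]); print('scene yaw',np.degrees(np.arctan2(m[1],m[0])).round(2),len(w),y.sum(),'gap vs initial edge',((.67444-N@p)*1e3).round(2))
E
python3 sm.py
```

```text
scene yaw -9.88 50 867 gap vs initial edge 1.29
```

Both cameras give about 1.1 mm remaining, so I'll push that last millimetre slowly.

```bash
python3 -m pendant '[0.014,-0.002,0,0,0,0,60, 0.013,-0.002,0,0,0,0,60, 0,0,0,0,0,0,60, 0,0,0,0,0,0,60]'; python3 wm.py; python3 sm.py
```

```text
time_s: 8.95
tool_pos: [0.5914, 0.0, 0.0632]
tool_rot: [-90.0, 0.0, 170.0]
force: [0.1, -0.4, -0.4]
grip_width: 0.0601
edge yaw -9.96 off 0.6726 205 sd mm 0.04
border yaw -9.97 gap mm -0.11
scene yaw -10.01 49 868 gap vs initial edge 0.23
```

Both cameras agree within about 0.3 mm of zero. I'll back off, rise and retreat.

```bash
python3 -m pendant '[-0.2,0.035,0,0,0,0,60, -0.4,0.07,0,0,0,0,60, -0.4,0.07,0.2,0,0,0,60, -0.4,0.07,0.8,0,0,0,60, 0,0,1,0,0,0,60, 0,0,1,0,0,0,60, 0,0,1,0,0,0,60, -1,0,1,0,0,0,60, -1,0,0,0,0,0,60, 0,0,0,0,0,0,60]'
python3 sm.py; python3 meas.py; python3 - <<'E'
from h import *
grab('top','t6.png');grab('scene','s6.png'); grab('wrist','w6.png')
E
```

```text
time_s: 10.3
tool_pos: [0.4535, 0.0098, 0.2638]
tool_rot: [-89.8, 0.1, 169.9]
force: [-0.0, 0.7, -0.4]
grip_width: 0.0602
scene yaw -10.07 49 863 gap vs initial edge 0.15
scene OpenCV(4.12.0) /io/opencv/modules/imgproc/src/linefit.cpp:618: error: (-215:Assertion failed) npoints2 >= 0 || npoints3 >= 0 in function 'fitLine'

top yaw -10.09 p [ 0.6791 -0.0183] n.p 0.6719 33 0.22 418 gap mm 0.9
wrist attempt to get argmax of an empty sequence
[0.4558 0.0099 0.2629] tool n 0.4471
```

View pics/s6.png

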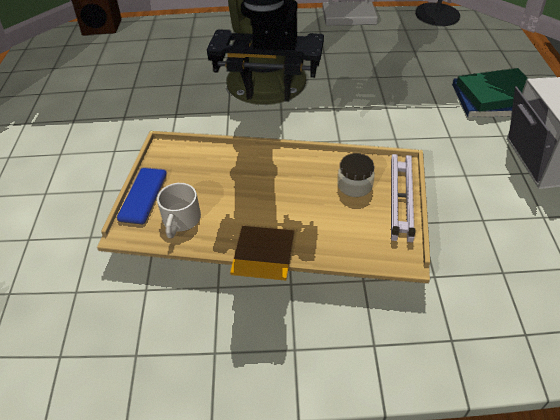

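View pics/w6.png

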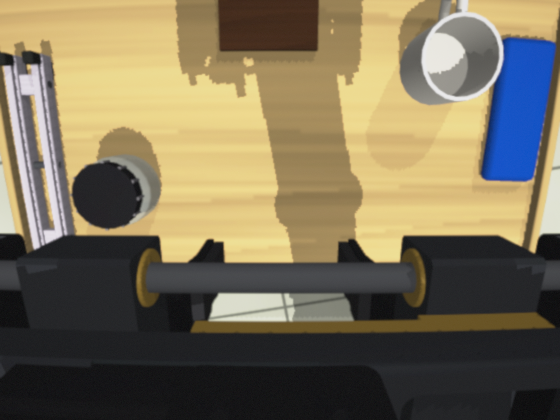

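The pictures show the coaster at (263,252) in the scene view, with only the yellow band beyond the edge. The other items haven't moved and the gripper is well clear.

```bash
python3 -m pendant '[0,0,0,0,0,0,60, 0,0,0,0,0,0,60, 0,0,0,0,0,0,60, 0,0,0,0,0,0,60]'; python3 sm.py; python3 -c "
from cell import env
print(env.sign_off())"
```

```text
time_s: 11.15
tool_pos: [0.4554, 0.0099, 0.2632]
tool_rot: [-90.0, -0.0, 170.0]
force: [-0.5, -0.8, -0.3]
grip_width: 0.0599
scene yaw -10.09 48 863 gap vs initial edge 0.17
the job is handed in; nothing more can be done
None
```

The coaster now sits with just its yellow band over the tray's open edge, square with it. I pushed it flat about 145 mm from behind with both fingertips, mending the last few millimetres from wrist and scene camera readings. Then I backed off and raised the gripper, and handed the job in at about 11 s.

- **Colour line against the tray edge:** the final scene view put it 0.2 mm inside, and the wrist view before retreating put it 0.1 mm over. The coarser top view read 0.9 mm inside.
- **Squareness:** within about 0.1° of the edge (coaster yaw about -10.05°, edge -10.0°).
- **Other objects:** the cup, jar, wrist rest and laptop stand look unmoved in the final pictures. I judged that by eye and did not measure it.
- **Failed checks:** the top-view readings while the arm hid or shaded the coaster were wrong, so I ignored them. After the retreat, one older scene routine and the wrist line check returned errors, because the shaded yellow no longer matched the mask and the line was out of view. The newer scene routine and the top view covered that final check.

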